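Back an edging strip on a display base with a straightedge

ROBOT

A 6-joint arm with a two-finger parallel gripper is mounted at the origin on the work surface. World frame = base frame: x ahead of the robot, y to its left, z up, the work surface at z = 0. Lengths are in m, angles in rad, forces in N, time in s.
With the tool pointing down it reaches from about 0.225 to 0.875 m from the base axis. Payload 3.4 kg.
Tool frame: the origin (TCP) lies at the very end of the fingers, on their centre line; the grasp point (between the pads) lies 19 mm behind it (grasp_offset is the distance from the TCP to the grasp point, in m); y points along the fingers, z is the direction in which the jaws open and shut, and the axes are right-handed (so a half turn about y gives the same grasp; the last joint's range is limited). The gripper opens to 85 mm and grips with 20 to 120 N. Pads are 22 mm wide; open, the fingers measure 114 mm over their backs; the gripper's body (76 mm by 85 mm) begins 54 mm behind the grasp point. The pads swing forward as they close: fully open they stand 13 mm farther back than shut.
Start: joints at [1.059, 0.276, 1.505, -0, 1.361, -0.121], TCP at [0.219, 0.532, 0.231] pointing down, gripper open.
Joint ranges: [-2.89, 2.89], [-0.75, 2.08], [0.22, 2.7], [-1.18, 4.32], [0.11, 2.71], [-2.7, 2.7]. Speed limits (rad/s): [2.57, 2.57, 3.14, 3.14, 3.14, 3.14].

INTERFACE

Orientations are given as a unit quaternion [w, x, y, z].
In Python, from rig import get_state, get_image, sign_off, grasp_offset gives the robot as it stands.
- The arm moves only by the shell command python3 -m jog 'ROWS' [FORCE]. ROWS is JSON, one flat list of numbers, 7 for each row, row after row: the closure in counts, from 0 (fully open) to 255 (shut), then the shift along the tool's x, y, z in cm, then the turn, a rotation vector about the tool's x, y, z in units of 8 degrees (1.0 is 8 degrees). In form: [jaw, tx, ty, tz, rx, ry, rz, jaw, tx, ty, tz, rx, ry, rz, ...]. A call has 1 to 12 rows; each row is the pose to reach, as a shift and turn from the pose commanded when the call began, along the tool's axes at that moment; what a row does not reach only later rows make up. A row lasts 1/8 s, in which the tool goes at most 62.5 mm and 10.7 degrees, less where a joint would pass 70% of its speed; a pose out of reach is approached as far as the arm can. A call with a gripper value outside its range is refused whole. The fingers move at their own pace and stop on an object; FORCE is the grip in N (left out, the last holds). Time passes only in rows, so rows that repeat a pose let the fingers close. It gives the time, the measured TCP pose, the force and the opening at its end, in the units of the state.
- get_state(): the state, without advancing time (a new reading comes with each control period).
- get_image(name): name is "scene" or "top" or "wrist"; returns a dict with "color" (480x640x3 uint8, blue, green, red), "mtx" (3x3 intrinsics, pixels), "R" (3x3) and "t" (3): a world point X has camera coordinates R X + t; the wrist camera has in their place "tool_from_camera" (4x4, takes a point from camera to tool coordinates, whose origin is the TCP and whose axes are the tool frame's). Camera axes: x right, y down, z forward; pixel columns grow to the right and rows downward; lengths in m; the calibration is good to about 2 mm. A picture is of the moment at which its call begins: read the wrist's pose just before it. There is no depth.
- sign_off(): hands the job in, once; it reports no verdict.
The state is a dict: "clock": time; "qpos": joint angles; "qd": joint speeds; "effort": joint torques, N m; "position": TCP position; "ee_rot": TCP orientation; "contact_force": force on the tool from outside, world axes, zero at the start; "moment": the same for the moment, N m; "width": finger opening in m.
Only numpy, scipy, OpenCV 4.12 (cv2) and the standard library are available. Lean on these libraries where they do the work, as an engineer would, in place of code of your own. Each camera call takes 0.05 s, during which the arm holds its last target.

TASK

The display base with the model van on it is getting its edging: stand the long wooden strip along the base's long edge nearest the robot, its ends level with the base's ends. Then push the steel straightedge up behind the strip so that strip and straightedge both sit flush along that whole edge, the strip tight between base and straightedge. Leave everything else on the table where it is.

Things in the scene. Friction and masses are not known exactly. Their poses are not given: they have to be found in the camera images.
- base: dark wooden display base carrying a small grey model van, fixed to the table: 90 mm deep (its x), 160 mm long (its y), 20 mm high. Origin at the centre of its underside, on the table; x points away from the robot, more or less, so its long edge nearest the robot is the upright face at x = -45 mm, over y = -80 to 80 mm. The van (x -5 to 30 mm, y -33 to 40 mm) stands up to 47 mm above the table.
- strip_c (a point): the long edging strip, plain wood, loose: 160 mm long (its y), 16 mm thick (its x), 26 mm high (its z) as it stands at the start, and as it must stand in the end; about 60 g. The point is its centre, 13 mm above its underside. Both ends and both faces are alike. It lies to the left or to the right of the base and the straightedge.
- straightedge_c (a point): loose steel straightedge with graduation lines: 200 mm long (its y), 36 mm wide (x), 14 mm thick, about 0.45 kg, flat on the table between robot and base, roughly parallel to the near edge, the lane between 90 to 115 mm wide. The point is its centre, 7 mm up. Slides at a few newtons; pressed at its middle it may stop with one end a few mm off, and yields to about 15 N near that end.
- short_strip_c (a point): a strip like the long one but 100 mm long (16 mm thick, 26 mm high), at the other side; not needed. The point is its centre; y along its length.
- spray_can_c (a point): spray can, 52 mm wide, 140 mm high; not needed. The point is its centre.
- glue_bottle_c (a point): glue bottle, 44 mm wide, 75 mm high; not needed. The point is its centre.
- paint_jar_c (a point): paint jar, 40 mm wide, 42 mm high; not needed. The point is its centre.
- nippers_c (a point): nippers lying flat, 130 mm long (x), 60 mm wide; not needed. The point is on them, 7 mm above the table.
- sanding_block_c (a point): cork sanding block, 41 by 76 mm, 24 mm high; not needed. The point is its centre.

How it is judged:
On the way:
1. the long strip stands upright on the table in the lane between the base's near edge and the straightedge, roughly along the edge, while the straightedge is still away from its final place (x of strip_c in the frame of base between -0.14 and -0.05 m and y of strip_c in the frame of base between -0.03 and 0.03 m and angle between the y axis of strip_c and the y axis of base, either way round below 0.3 rad and height (world z) of strip_c below 0.017 m and x of straightedge_c in the frame of base below -0.0825 m), for 0.1 s.
At the end, for the whole second after the job is handed in: Strip upright on the table, flush on the base's near long edge (gap under 2 mm, parallel within 1 degree), ends level with the base's within 7 mm; straightedge flat on the table, flush behind the strip (total gap under 3.5 mm, within 1 degree), centred on the edge within 27 mm; both at rest (x of strip_c in the frame of base between -0.0552 and -0.0505 m and y of strip_c in the frame of base between -0.007 and 0.007 m and angle between the y axis of each of strip_c, straightedge_c and the y axis of base, either way round below 0.018 rad and angle between each of strip_c, straightedge_c's own z axis and vertical below 0.05 rad and height (world z) of strip_c below 0.017 m and x of straightedge_c in the frame of base between -0.0825 and -0.076 m and y of straightedge_c in the frame of base between -0.027 and 0.027 m and height (world z) of straightedge_c below 0.011 m and linear speed of each of strip, straightedge below 0.01 m/s); the robot touches nothing.
It fails at once if the short strip, spray can, glue bottle, paint jar, nippers or sanding block is moved more than 30 mm (distance of any of short_strip_c, spray_can_c, glue_bottle_c, paint_jar_c, nippers_c, sanding_block_c from where it was at the start of the episode above 0.03 m).
It also fails if it takes over 58 s, if anything falls off the work surface, if the arm or the gripper's body presses on something with over 40 N, if the wrist force passes 120 N, or if a joint passes its speed limit or range.

## Working session

There is one attempt and no reset: what is moved stays moved. The work goes in short steps, Python scripts to look and compute and a shell command to move; the robot and the scene stay as the last step left them, time stands still between calls to the robot, and variables do not carry over. Pictures are saved under pics/ and viewed, and the job is handed in when it is done.

```bash
mkdir -p pics; ls; python3 - <<'E'
from rig import get_state,get_image,grasp_offset
import cv2,pickle
print(get_state()); print(grasp_offset)
for n in ["scene","top","wrist"]:
    s=get_state(); im=get_image(n); cv2.imwrite(f"pics/{n}0.png",im["color"]); im["s"]=s
    pickle.dump(im,open(f"{n}0.pkl","wb"))
    print(n,im["mtx"].tolist(),[im[k].tolist() for k in im if k in("R","t","tool_from_camera")])
E
```

```text
pics
{'clock': 0.0, 'qpos': array([ 1.05898602e+00,  2.76599661e-01,  1.50615291e+00, -4.81299164e-06,
        1.36069944e+00, -1.20988490e-01]), 'qd': array([ 2.26480659e-05, -1.61071882e-03, -2.18858129e-03, -3.41994774e-04,
       -4.50589242e-04,  8.58785511e-04]), 'effort': array([-7.78615340e-04, -4.16770577e+01, -2.45801461e+01, -6.48999753e-05,
        1.08499537e-02,  1.78137901e-05]), 'position': array([0.21878019, 0.53116987, 0.23042918]), 'ee_rot': array([-0.6930236 ,  0.69427414, -0.13750122,  0.1370953 ]), 'contact_force': array([ 0.18605698, -1.17438054, -1.4443781 ]), 'moment': array([-0.02580987,  0.01654151, -0.00921436]), 'width': 0.08546492124369363}
0.0187
scene [[471.38616015066077, 0.0, 319.5922774499552], [0.0, 471.38616015066077, 243.24047328241068], [0.0, 0.0, 1.0]] [[[-0.7066403880436228, 0.7075265148029228, 0.00809894044845679], [0.513636001172445, 0.5207979700540895, -0.6818706128637014], [-0.486659450011133, -0.4776774070838697, -0.7314279694382029]], [0.3813307176009091, -0.20364839131877788, 1.3154256679253027]]
top [[489.6067705209786, 0.0, 318.0727620559076], [0.0, 489.6067705209786, 245.750987635204], [0.0, 0.0, 1.0]] [[[0.003498837265683692, -0.9999334397282902, -0.010994282647727976], [-0.9803313031555168, -0.0012603282801561002, -0.19735487738090696], [0.19732788498130424, 0.01146855203485199, -0.9802704617211667]], [0.0013701367154766739, 0.5390158247552597, 1.0447034671059399]]
wrist [[422.4522304889419, 0.0, 316.0700862518367], [0.0, 422.4522304889419, 245.91795851590265], [0.0, 0.0, 1.0]] [[[-9.93761274248028e-06, 0.9532976832212217, 0.3020323278496722, -0.07720560695595031], [0.0004370676506429544, -0.30203229487568733, 0.953297593526802, -0.14247169601542575], [0.9999999044365503, 0.00014148206226437848, -0.00041365409878667123, 0.0014282346963571113], [0.0, 0.0, 0.0, 1.0]]]
```

View pics/top0.png

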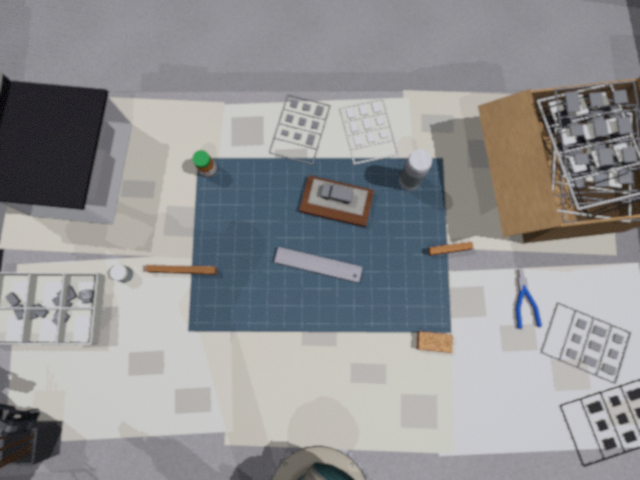

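View pics/scene0.png

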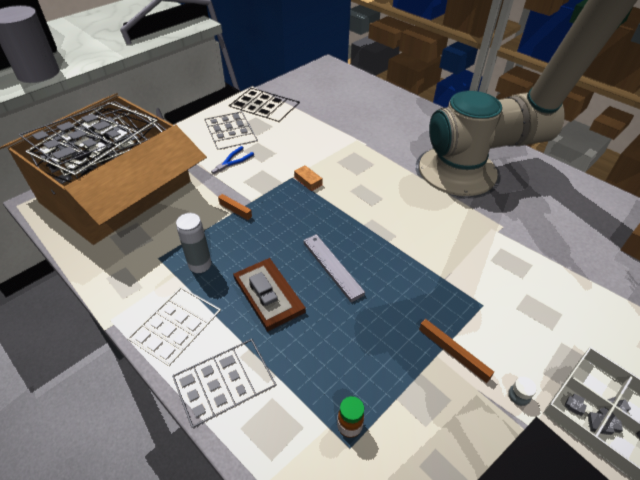

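View pics/wrist0.png

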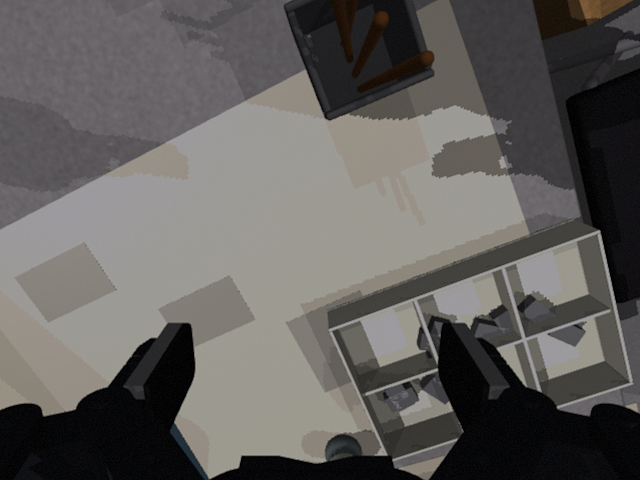

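Top view: base at about (336,200), straightedge about (318,264), long strip on the left at about (180,268), short strip on the right at (450,248). I'll zoom in to get corners.

```bash
python3 - <<'E'
import cv2
a=cv2.imread("pics/top0.png")
c=a[160:300,130:390]; cv2.imwrite("pics/top0z.png",cv2.resize(c,None,fx=3,fy=3,interpolation=cv2.INTER_CUBIC))
a=cv2.imread("pics/scene0.png")
c=a[220:390,225:505]; cv2.imwrite("pics/scene0z.png",cv2.resize(c,None,fx=2.8,fy=2.8,interpolation=cv2.INTER_CUBIC))
E
```

```text
(no output)
```

View pics/top0z.png

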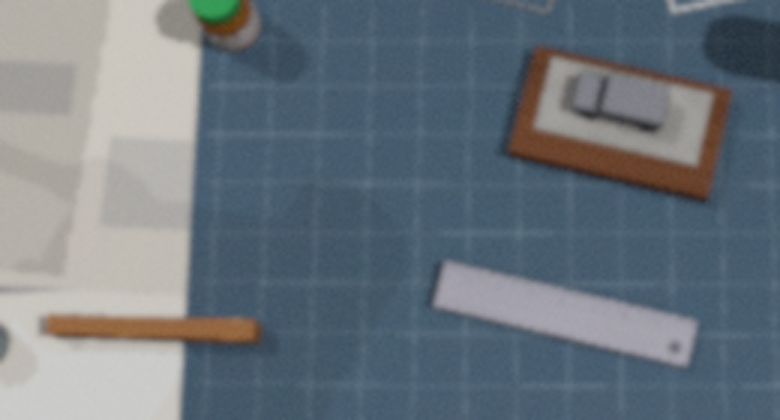

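View pics/scene0z.png

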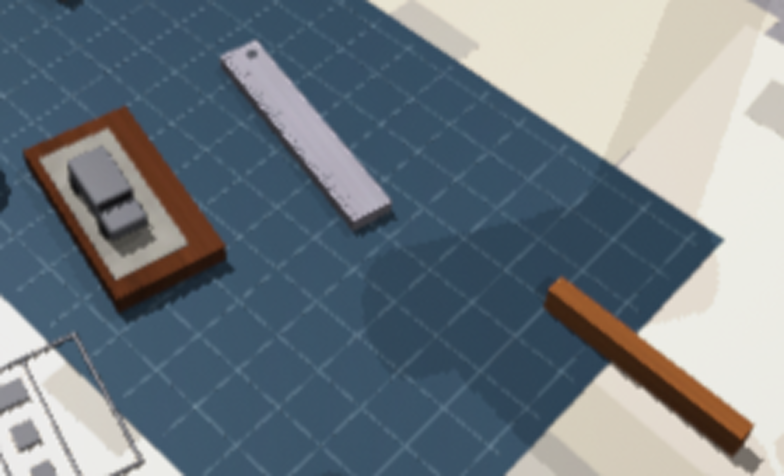

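```bash
cat > h.py <<'E'
import numpy as np,pickle,cv2
from scipy.spatial.transform import Rotation as Ro
def load(n):
    im=pickle.load(open(n+".pkl","rb"))
    if "R" in im: return im["mtx"],np.array(im["R"]),np.array(im["t"])
    s=im["s"]; q=s["ee_rot"]; T=np.eye(4); T[:3,:3]=Ro.from_quat([q[1],q[2],q[3],q[0]]).as_matrix(); T[:3,3]=s["position"]
    M=np.linalg.inv(T@im["tool_from_camera"]); return im["mtx"],M[:3,:3],M[:3,3]
def ray(cam,px):
    K,R,t=cam; d=R.T@np.linalg.solve(K,[px[0],px[1],1]); return -R.T@t,d
def onz(cam,px,z):
    c,d=ray(cam,px); return c+d*(z-c[2])/d[2]
def proj(cam,X):
    K,R,t=cam; p=(np.atleast_2d(X)@R.T+t)@K.T; return p[:,:2]/p[:,2:]
def tri(obs):
    A=[];b=[]
    for cam,px in obs:
        c,d=ray(cam,px); d/=np.linalg.norm(d); P=np.eye(3)-np.outer(d,d); A.append(P);b.append(P@c)
    return np.linalg.lstsq(np.vstack(A),np.hstack(b),rcond=None)[0]
E
python3 - <<'E'
from h import *
T=load("top0");S=load("scene0")
tz=lambda p:(p[0]/3+130-.33,p[1]/3+160-.33)
sz=lambda p:(p[0]/2.8+225-.32,p[1]/2.8+220-.32)
P={"base":[((535,47),(118,290)),((730,92),(24,152)),((707,192),(127,108)),((509,150),(225,246))],
"strip":[((47,316),(750,428)),((258,320),(562,278)),((47,334),(738,442)),((258,338),(548,292))],
"se":[((442,262),(354,220)),((697,320),(220,60)),((688,364),(257,41)),((434,306),(390,205))]}
for k in P:
    for a,b in P[k]:
        print(k,tri([(T,tz(a)),(S,sz(b))]).round(4), onz(T,tz(a),{"base":.02,"strip":.026,"se":.014}[k]).round(4),onz(S,sz(b),{"base":.02,"strip":.026,"se":.014}[k]).round(4))
from rig import get_state
s=get_state();q=s["ee_rot"];print(Ro.from_quat([q[1],q[2],q[3],q[0]]).as_matrix().round(3))
E
```

```text
base [0.7146 0.0271 0.0275] [0.717  0.0277 0.02  ] [0.7119 0.0226 0.02  ]
base [ 0.6802 -0.1266  0.0184] [ 0.6796 -0.1264  0.02  ] [ 0.681  -0.1256  0.02  ]
base [ 0.5962 -0.1048  0.0219] [ 0.5985 -0.107   0.02  ] [ 0.5939 -0.1037  0.02  ]
base [0.6317 0.0481 0.02  ] [0.6322 0.0474 0.02  ] [0.6312 0.0488 0.02  ]
strip [0.4966 0.398  0.0346] [0.4991 0.3988 0.026 ] [0.4894 0.3993 0.026 ]
strip [0.4918 0.24   0.0359] [0.4963 0.2371 0.026 ] [0.4816 0.242  0.026 ]
strip [0.4896 0.4008 0.0079] [0.4852 0.3978 0.026 ] [0.5037 0.3991 0.026 ]
strip [0.4859 0.2387 0.0086] [0.4824 0.2364 0.026 ] [0.4984 0.2421 0.026 ]
se [0.5437 0.0982 0.016 ] [0.5439 0.0987 0.014 ] [0.5428 0.097  0.014 ]
se [ 0.4985 -0.0975  0.0102] [ 0.4987 -0.0983  0.014 ] [ 0.5003 -0.0937  0.014 ]
se [ 0.4636 -0.0894  0.014 ] [ 0.4647 -0.0909  0.014 ] [ 0.4626 -0.0876  0.014 ]
se [0.51   0.1047 0.0094] [0.5093 0.1042 0.014 ] [0.5129 0.1067 0.014 ]
[[ 0.925 -0.001  0.381]
 [-0.381 -0.001  0.925]
 [-0.    -1.    -0.001]]
```

```bash
cat >> h.py <<'E'
def plan(pos,heading,s=None):
    """tool down at pos with tool z at given heading -> tx ty tz (cm), rx ry rz (8deg)"""
    from rig import get_state
    s=s or get_state(); q=s["ee_rot"]; R=Ro.from_quat([q[1],q[2],q[3],q[0]])
    z=np.array([np.cos(heading),np.sin(heading),0]); y=np.array([0,0,-1.]); G=np.column_stack([np.cross(y,z),y,z])
    t=R.inv().apply(np.array(pos)-s["position"])*100
    r=np.degrees((R.inv()*Ro.from_matrix(G)).as_rotvec())/8
    print("clock",round(s["clock"],2),"t",t.round(3),"r",r.round(3))
E
python3 -c "
from h import *
plan([.490,.318,.15],-.02)"
```

```text
clock 0.15 t [33.199  8.07  -9.382] r [1.000e-02 8.594e+00 5.000e-03]
```

```bash
python3 -m jog '[0,33.2,8.07,-9.4,0,8.6,0, 0,33.2,8.07,-9.4,0,8.6,0, 0,33.2,8.07,-9.4,0,8.6,0, 0,33.2,8.07,-9.4,0,8.6,0, 0,33.2,8.07,-9.4,0,8.6,0, 0,33.2,8.07,-9.4,0,8.6,0, 0,33.2,8.07,-9.4,0,8.6,0, 0,33.2,8.07,-9.4,0,8.6,0, 0,33.2,8.07,-9.4,0,8.6,0, 0,33.2,8.07,-9.4,0,8.6,0]'
cat > snap.py <<'E'
import sys,pickle,cv2
from rig import *
n,o=sys.argv[1:3]; s=get_state(); im=get_image(n); im["s"]=s
pickle.dump(im,open(o+".pkl","wb")); cv2.imwrite(f"pics/{o}.png",im["color"])
print(s["clock"],s["position"].round(4),s["contact_force"].round(1),s["width"])
E
python3 snap.py wrist w1
```

```text
clock: 1.4
position: [0.4897, 0.3188, 0.1508]
ee_rot: [-0.495, 0.495, -0.505, 0.505]
contact_force: [-0.0, 0.0, 0.4]
width: 0.0852
1.4 [0.4897 0.3188 0.1508] [-0.   0.   0.4] 0.08524551280249283
```

View pics/w1.png

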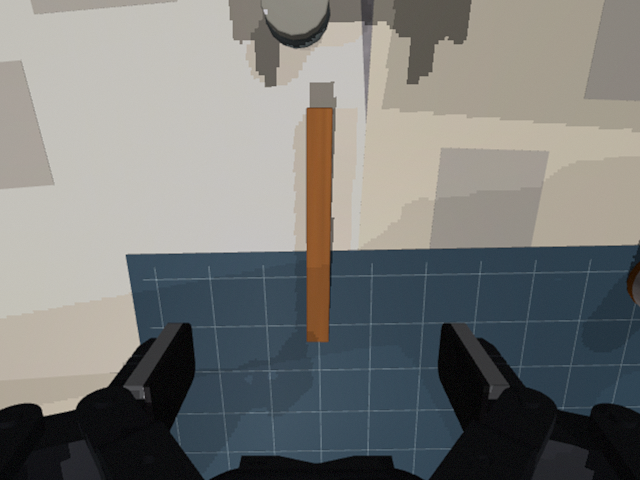

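Wrist: the strip's top runs from (307–331,108) to (307.5–328,341), centred between the fingers.

```bash
python3 - <<'E'
from h import *
W=load("w1");T=load("top0");S=load("scene0")
tz=lambda p:(p[0]/3+130-.33,p[1]/3+160-.33)
sz=lambda p:(p[0]/2.8+225-.32,p[1]/2.8+220-.32)
c=[(307,108),(331,108),(328.5,341.5),(307.5,341.5)]
X=np.array([onz(W,p,.026) for p in c]);print(X.round(4),X.mean(0).round(4))
a=(X[0]+X[1])/2-(X[2]+X[3])/2; print("yaw",-np.arctan2(a[0],a[1]),np.hypot(*a[:2]))
for i,(t,s) in enumerate([((47,334),(750,428)),((47,316),(738,442)),((258,320),(548,292)),((258,338),(562,278))]):
    print(tri([(W,c[i]),(T,tz(t)),(S,sz(s))]).round(4))
plan([X[:,0].mean(),X[:,1].mean(),.005],-np.arctan2(a[0],a[1]))
E
```

```text
[[0.4864 0.3997 0.026 ]
 [0.5008 0.3995 0.026 ]
 [0.4977 0.2407 0.026 ]
 [0.4827 0.241  0.026 ]] [0.4919 0.3202 0.026 ]
yaw -0.02146760177336719 0.15879762463890504
[0.4861 0.3994 0.0212]
[0.5005 0.3995 0.0218]
[0.4969 0.2393 0.0225]
[0.4819 0.2393 0.0236]
clock 1.45 t [-0.144 14.583  0.207] r [-0.002  0.016 -0.002]
```

```bash
python3 -m jog '[0,-0.1,6,0.18,0,0,0, 0,-0.1,11,0.18,0,0,0, 0,-0.1,14.6,0.18,0,0,0, 0,-0.1,14.6,0.18,0,0,0, 255,-0.1,14.6,0.18,0,0,0, 255,-0.1,14.6,0.18,0,0,0, 255,-0.1,14.6,0.18,0,0,0, 255,-0.1,14.6,0.18,0,0,0, 255,-0.1,14.6,0.18,0,0,0,255,-0.1,14.6,0.18,0,0,0,255,-0.1,14.6,0.18,0,0,0]' 40; python3 -c "
from h import *
plan([.56,.01,.12],-.227)"
```

```text
clock: 2.82
position: [0.4927, 0.3196, 0.0057]
ee_rot: [-0.495, 0.494, -0.505, 0.505]
contact_force: [0.8, 0.3, 6.7]
width: 0.015
clock 2.83 t [ 30.8   -11.443   7.391] r [-0.011  1.476 -0.008]
```

```bash
python3 -m jog '[255,0,-4,0,0,0,0, 255,3,-10,1,0,0,0, 255,9,-16,2,0,0.7,0, 255,15,-21,4,0,1.48,0, 255,21,-21,6,0,1.48,0, 255,25.8,-21,7.4,0,1.48,0, 255,25.8,-21,7.4,0,1.48,0, 255,25.8,-21,7.4,0,1.48,0,255,25.8,-21,7.4,0,1.48,0]'; python3 snap.py wrist w2; python3 snap.py top t2;python3 snap.py scene s2
```

```text
clock: 3.95
position: [0.56, 0.0604, 0.2142]
ee_rot: [0.44, -0.44, 0.554, -0.553]
contact_force: [-0.4, -0.3, -0.9]
width: 0.015
3.95 [0.56   0.0604 0.2142] [-0.4 -0.3 -0.9] 0.014974509612999926
4.0 [0.56   0.0608 0.2142] [ 1.   0.6 -1. ] 0.015400772897169162
4.05 [0.56   0.061  0.2142] [-1.2 -0.1  0. ] 0.015571864294460927
```

View pics/w2.png

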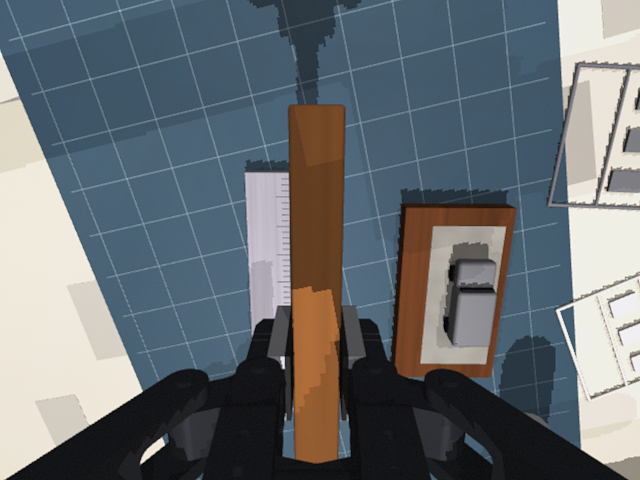

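```bash
python3 - <<'E'
import cv2
a=cv2.imread("pics/w2.png")
c=a[150:400,230:540]; cv2.imwrite("pics/w2z.png",cv2.resize(c,None,fx=2.4,fy=2.4,interpolation=cv2.INTER_CUBIC))
E
```

```text
(no output)
```

View pics/w2z.png

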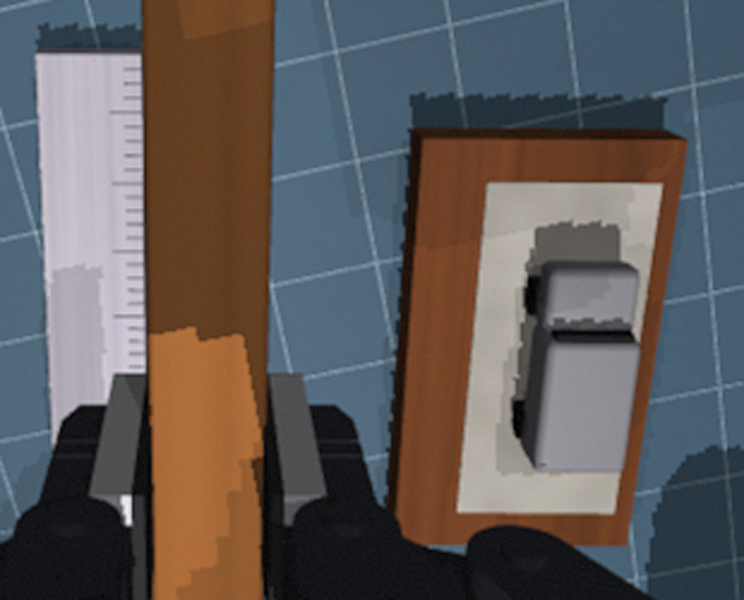

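```bash
cat > fit.py <<'E'
from h import *
W=load("w2")
z=lambda p:((p[0]+.5)/2.4+230-.5,(p[1]+.5)/2.4+150-.5)
pts={k:onz(W,z(p),.02) for k,p in dict(A=(423,139),B=(687,141),C=(628,546),E=(398,505)).items()}
for k in pts: print(k,pts[k].round(4))
v=pts["A"]-pts["E"]; print("yaw near edge",-np.arctan2(v[0],v[1]))
v=pts["B"]-pts["C"]; print("yaw far edge",-np.arctan2(v[0],v[1]),np.hypot(v[0],v[1]))
v=pts["B"]-pts["A"]; print("yaw end",np.arctan2(v[1],v[0]),np.hypot(v[0],v[1]))
v=(pts["A"]+pts["C"])/2; print("centre",v.round(4))
E
python3 fit.py; python3 - <<'E'
from h import *
W=load("w2")
zt=pickle.load(open("w2.pkl","rb"))["s"]["position"][2]+.0203
c=[onz(W,p,zt) for p in [(289.5,105),(345,105),(338,463),(295,463)]]
print(np.array(c).round(4))
for i,j in((1,2),(0,3)):
    v=c[i]-c[j];print(-np.arctan2(v[0],v[1]),np.hypot(v[0],v[1]))
v=c[1]-c[0];print(np.hypot(v[0],v[1]),(c[0]+c[1])/2)
z=lambda p:((p[0]+.5)/2.4+230-.5,(p[1]+.5)/2.4+150-.5)
a,b=onz(W,z((36,53)),.014),onz(W,z((52,440)),.014);print("se",a,b,-np.arctan2((a-b)[0],(a-b)[1]))
E
```

```text
A [0.6321 0.0485 0.02  ]
B [0.719  0.0277 0.02  ]
C [ 0.6831 -0.1278  0.02  ]
E [ 0.5997 -0.09    0.02  ]
yaw near edge -0.23007339811881347
yaw far edge -0.22705957831462698 0.1595691400790548
yaw end -0.2346734578959062 0.08935566878976481
centre [ 0.6576 -0.0397  0.02  ]
[[0.5715 0.1405 0.2345]
 [0.5864 0.137  0.2345]
 [0.5586 0.017  0.2345]
 [0.5434 0.0205 0.2345]]
-0.22737413034879736 0.12317363023994135
-0.23032719724601983 0.12321262480186664
0.015232928888193605 [0.57895277 0.13876007 0.23446697]
se [0.51123829 0.10526909 0.014     ] [ 0.4769543 -0.0366648  0.014    ] -0.23700914928715827
```

View pics/s2.png

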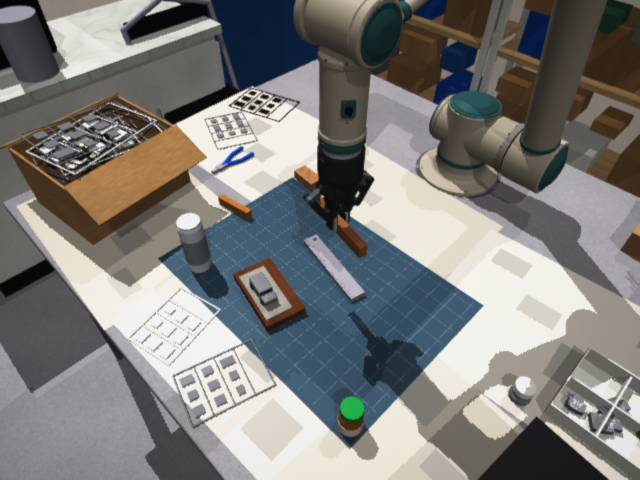

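```bash
python3 -c "
from h import *
plan([.579,-.0218,.07],-.229)
plan([.579,-.0218,.0065],-.229)"
```

```text
clock 4.1 t [ 7.651 14.424  3.712] r [ 0.006  0.023 -0.002]
clock 4.1 t [ 7.653 20.774  3.718] r [ 0.006  0.023 -0.002]
```

```bash
python3 -m jog '[255,4,4,2,0,0,0, 255,7.65,9,3.72,0,0,0, 255,7.65,14.4,3.72,0,0,0, 255,7.65,17,3.72,0,0,0, 255,7.65,17,3.72,0,0,0, 255,7.65,19,3.72,0,0,0, 255,7.65,20.3,3.72,0,0,0, 255,7.65,20.3,3.72,0,0,0, 255,7.65,20.3,3.72,0,0,0]'; python3 snap.py wrist w3
```

```text
clock: 5.22
position: [0.5804, -0.023, 0.0125]
ee_rot: [-0.441, 0.44, -0.553, 0.554]
contact_force: [0.4, 0.6, -0.5]
width: 0.0151
5.225 [ 0.5804 -0.023   0.0125] [ 0.4  0.6 -0.5] 0.015122704499999046
```

View pics/w3.png

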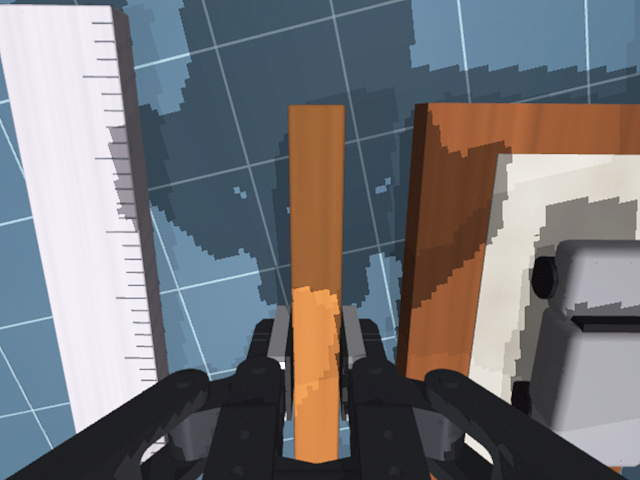

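```bash
cat > m3.py <<'E'
from h import *
W=load("w3")
zt=.0328
A=onz(W,(428.5,104),.02);E=onz(W,(406,376),.02);B=onz(W,(639,106),.02)
s=[onz(W,p,zt) for p in [(289,105.5),(345,105.5),(338.5,463),(295,463)]]
print(A,E,B); v=A-E; yaw=-np.arctan2(v[0],v[1]); print("edge yaw",yaw,"end yaw",np.arctan2((B-A)[1],(B-A)[0]))
for i,j in((1,2),(0,3)):
    v=s[i]-s[j];print("strip",-np.arctan2(v[0],v[1]))
R=np.array([[np.cos(yaw),np.sin(yaw)],[-np.sin(yaw),np.cos(yaw)]])
m=(s[0]+s[1])/2; print("strip end rel to base corner (dx,dy)",R@(m-A)[:2])
E
python3 m3.py
```

```text
[0.63222633 0.04817322 0.02      ] [ 0.61002118 -0.04512081  0.02      ] [0.69442075 0.03321335 0.02      ]
edge yaw -0.23366495564653886 end yaw -0.23604984643803484
strip -0.22546737940869832
strip -0.2287952349984924
strip end rel to base corner (dx,dy) [-0.03382485 -0.0008218 ]
```

```bash
python3 -m jog '[255,-0.08,0.4,0,0,0.04,0, 255,-0.08,0.68,0,0,0.04,0, 255,-0.08,0.68,0,0,0.04,0, 175,-0.08,0.68,0,0,0.04,0, 175,-0.08,0.68,0,0,0.04,0, 175,-0.08,0.68,0,0,0.04,0,175,-0.08,0.68,0,0,0.04,0]'; python3 snap.py wrist w4
```

```text
clock: 6.15
position: [0.5798, -0.0223, 0.0046]
ee_rot: [0.438, -0.439, 0.555, -0.555]
contact_force: [-0.9, -0.3, -0.9]
width: 0.0268
6.15 [ 0.5798 -0.0223  0.0046] [-0.9 -0.3 -0.9] 0.02682702032067241
```

View pics/w4.png

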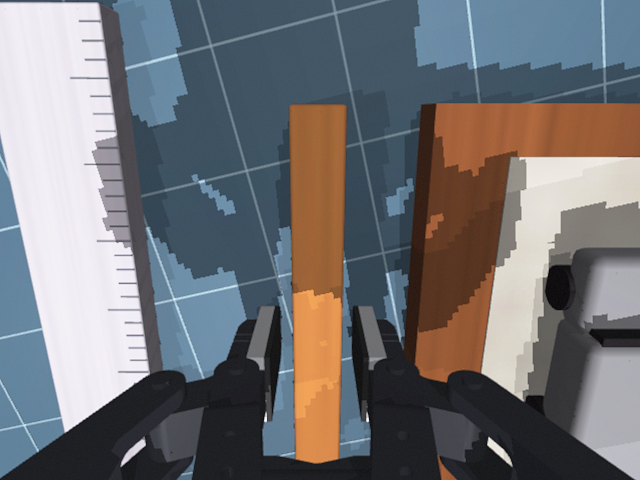

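Strip released upright at lane centre, strip end level with base end (rows 104/105). Now lift, turn 90° and go behind the straightedge.

```bash
python3 -m jog '[175,0,-4,0,0,0,0, 175,0,-9,0,0,0,0, 175,0,-13,0,0,0,0, 175,0,-13,0,0,0,0]'; python3 -c "
from h import *
plan([.4643,.0123,.08],-1.8028)"
```

```text
clock: 6.7
position: [0.5824, -0.0227, 0.1386]
ee_rot: [-0.44, 0.437, -0.553, 0.557]
contact_force: [0.6, -0.2, -0.5]
width: 0.0266
clock 6.7 t [ -0.677   5.755 -12.345] r [-0.042 11.243 -0.05 ]
```

```bash
python3 -m jog '[0,-0.3,0,-6,0,5,0, 0,-0.7,0,-12.4,0,11.24,0, 0,-0.7,0,-12.4,0,11.24,0, 0,-0.7,0,-12.4,0,11.24,0, 0,-0.7,0,-12.4,0,11.24,0, 0,-0.7,0,-12.4,0,11.24,0, 0,-0.7,0,-12.4,0,11.24,0, 0,-0.7,0,-12.4,0,11.24,0,0,-0.7,0,-12.4,0,11.24,0,0,-0.7,3,-12.4,0,11.24,0,0,-0.7,3,-12.4,0,11.24,0]'; python3 snap.py wrist w5;python3 snap.py top t5
```

```text
clock: 8.07
position: [0.458, 0.0134, 0.1024]
ee_rot: [-0.084, 0.079, 0.702, -0.702]
contact_force: [-0.7, 0.6, 0.2]
width: 0.0856
8.075 [0.458  0.0134 0.1024] [-0.7  0.6  0.2] 0.0855761467806445
8.125 [0.4593 0.0133 0.1035] [ 0.6 -0.1  0.2] 0.08496130005100803
```

View pics/w5.png

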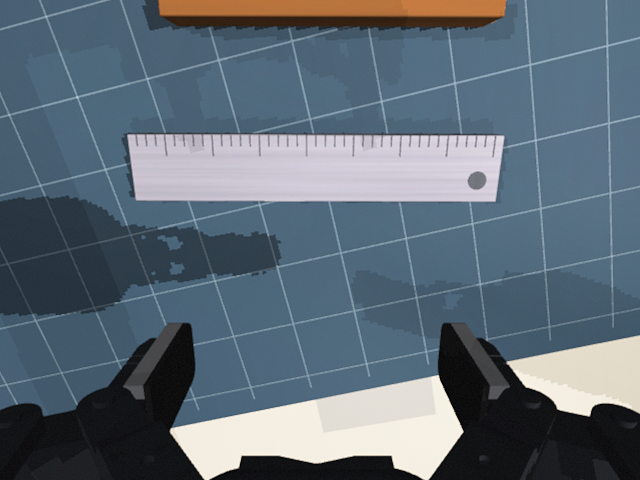

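View pics/t5.png

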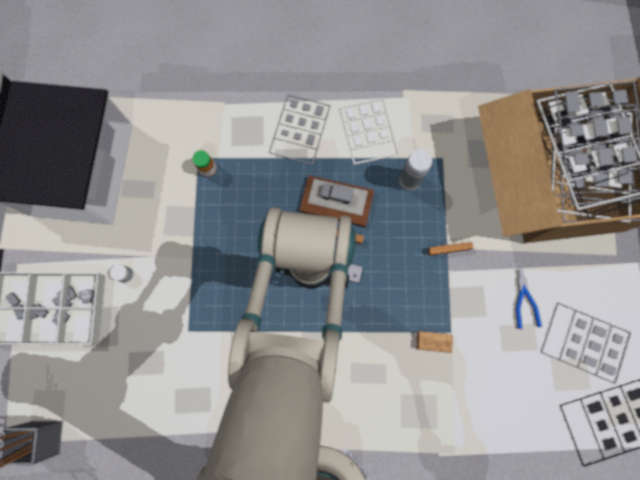

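```bash
cat >> h.py <<'E'
BY=-.232; B0=np.array([.6575,-.0395])
def tob(X): 
    c,s=np.cos(BY),np.sin(BY); return np.array([[c,s],[-s,c]])@(np.asarray(X)[:2]-B0)
def fromb(x,y):
    c,s=np.cos(BY),np.sin(BY); return np.array([[c,-s],[s,c]])@[x,y]+B0
E
python3 - <<'E'
from h import *
W=load("w5")
for z,ps in((.014,[(135,201),(497,202),(505,135),(127,134)]),(.026,[(160,17),(505,17)])):
    for p in ps: print(p,tob(onz(W,p,z)).round(4))
p=fromb(-.2,.006); print(p)
plan([*p,.06],BY-np.pi/2); plan([*p,-.008],BY-np.pi/2)
E
```

```text
(135, 201) [-0.1763  0.1072]
(497, 202) [-0.1768 -0.0935]
(505, 135) [-0.1408 -0.0929]
(127, 134) [-0.1404  0.1066]
(160, 17) [-0.0874  0.079 ]
(505, 17) [-0.0873 -0.0804]
[0.46423785 0.01232413]
clock 8.18 t [-0.409  4.439 -0.01 ] r [-0.001  0.003  0.012]
clock 8.18 t [-4.2000e-01  1.1239e+01 -1.1000e-02] r [-0.001  0.003  0.012]
```

```bash
python3 -m jog '[0,0,4,0,0,0,0, 0,0,8,0,0,0,0, 0,0,10,0,0,0,0, 0,0,10.6,0,0,0,0, 0,0,10.6,0,0,0,0, 0,0,10.6,0,0,0,0]';python3 snap.py wrist w6
```

```text
clock: 8.93
position: [0.4619, 0.013, -0.0002]
ee_rot: [-0.081, 0.083, 0.702, -0.702]
contact_force: [0.2, 0.3, 0.5]
width: 0.0854
8.925 [ 4.619e-01  1.300e-02 -2.000e-04] [0.2 0.3 0.5] 0.08537134961620554
```

View pics/w6.png

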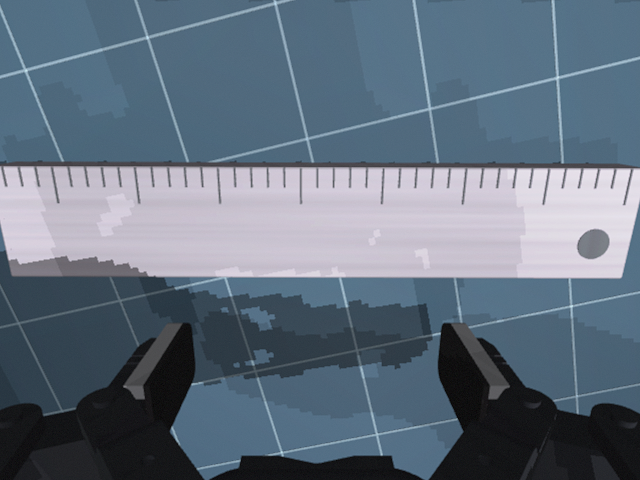

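```bash
python3 -m jog '[0,0,0.75,0,0,0,0, 0,0,0.75,0,0,0,0, 0,-0.6,0.75,0,0,0,0, 0,-1,0.75,0,0,0,0, 0,-1.3,0.75,0,0,0,0, 0,-1.6,0.75,0,0,0,0, 0,-1.9,0.75,0,0,0,0, 0,-2.2,0.75,0,0,0,0, 0,-2.6,0.75,0,0,0,0, 0,-3,0.75,0,0,0,0]';python3 snap.py wrist w7
```

```text
clock: 10.22
position: [0.4907, 0.0061, -0.0088]
ee_rot: [-0.081, 0.082, 0.702, -0.702]
contact_force: [-1.0, 0.4, -2.1]
width: 0.0853
10.225 [ 0.4907  0.0061 -0.0088] [-1.   0.4 -2.1] 0.08526782175244743
```

View pics/w7.png

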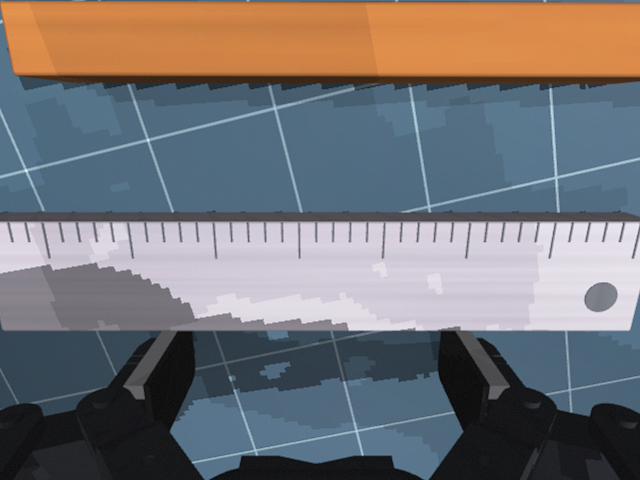

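```bash
python3 - <<'E'
from h import *
W=load("w7")
for z,ps in((.014,[(12,331),(628,331),(0,222)]),(.026,[(18,75),(600,76)])):
    for p in ps: print(p,tob(onz(W,p,z)).round(4))
print(tob(pickle.load(open("w7.pkl","rb"))["s"]["position"]))
E
```

```text
(12, 331) [-0.1613  0.1039]
(628, 331) [-0.1613 -0.0918]
(0, 222) [-0.1256  0.0997]
(18, 75) [-0.0866  0.078 ]
(600, 76) [-0.0868 -0.06  ]
[-0.17282433  0.00600601]
```

```bash
python3 -m jog '[0,-0.5,0,0,0,0,0, 0,-1,0,0,0,0,0, 0,-1.5,0,0,0,0,0, 0,-2,0,0,0,0,0, 0,-2.5,0,0,0,0,0, 0,-3,0,0,0,0,0, 0,-3.4,0,0,0,0,0, 0,-3.8,0,0,0,0,0, 0,-4.2,0,0,0,0,0, 0,-4.6,0,0,0,0,0, 0,-5,0,0,0,0,0, 0,-5.4,0,0,0,0,0]';python3 snap.py wrist w8
```

```text
clock: 11.78
position: [0.5428, -0.0062, -0.0087]
ee_rot: [-0.082, 0.082, 0.702, -0.702]
contact_force: [-3.4, -0.7, 0.3]
width: 0.0852
11.775 [ 0.5428 -0.0062 -0.0087] [-3.4 -0.7  0.3] 0.08516054963057153
```

View pics/w8.png

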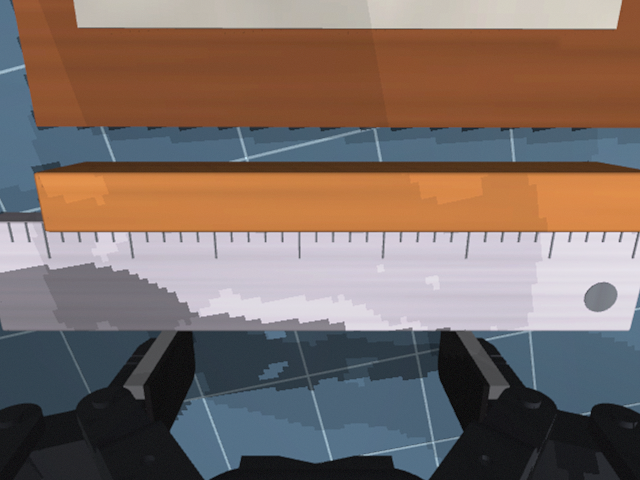

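```bash
python3 -m jog '[0,-0.3,0,0,0,0,0, 0,-0.5,0,0,0,0,0, 0,-0.7,0,0,0,0,0, 0,-0.85,0,0,0,0,0, 0,-0.95,0,0,0,0,0, 0,-1.05,0,0,0,0,0, 0,-1.05,0,0,0,0,0]';python3 snap.py wrist w9
```

```text
clock: 12.7
position: [0.553, -0.0086, -0.0087]
ee_rot: [-0.082, 0.082, 0.702, -0.702]
contact_force: [-4.1, 0.1, 1.7]
width: 0.0854
12.7 [ 0.553  -0.0086 -0.0087] [-4.1  0.1  1.7] 0.08544577668867828
```

View pics/w9.png

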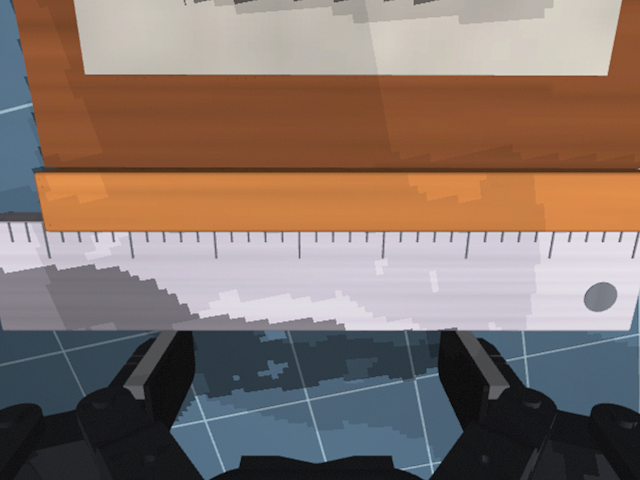

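```bash
python3 -m jog '[0,-0.05,0,0,0,0,0, 0,-0.1,0,0,0,0,0, 0,-0.15,0,0,0,0,0, 0,-0.15,0,0,0,0,0]'; python3 -m jog '[0,-0.05,0,0,0,0,0, 0,-0.1,0,0,0,0,0, 0,-0.1,0,0,0,0,0]'
```

```text
clock: 13.25
position: [0.5532, -0.0087, -0.0087]
ee_rot: [-0.082, 0.081, 0.702, -0.702]
contact_force: [-5.5, 2.0, 2.9]
width: 0.0851
clock: 13.62
position: [0.5532, -0.0087, -0.0087]
ee_rot: [-0.083, 0.08, 0.703, -0.702]
contact_force: [-7.1, 2.4, 5.7]
width: 0.0853
```

```bash
python3 -m jog '[0,-0.2,0,0,0,0,0, 0,-0.4,0,0,0,0,0, 0,-0.4,0,0,0,0,0]';python3 snap.py wrist w10; python3 -c "
from h import *
from rig import get_state
s=get_state();print(tob(s['position']),s['moment']); plan(s['position'],BY-np.pi/2)"
```

```text
clock: 14.0
position: [0.5533, -0.0087, -0.0091]
ee_rot: [-0.086, 0.078, 0.703, -0.702]
contact_force: [-12.5, 4.1, 9.8]
width: 0.0853
14.0 [ 0.5533 -0.0087 -0.0091] [-12.5   4.1   9.8] 0.08526600208713131
[-0.10848233  0.0059459 ] [ 0.31217627  1.94102943 -0.19276598]
clock 14.05 t [0. 0. 0.] r [-0.002 -0.003  0.083]
```

View pics/w10.png

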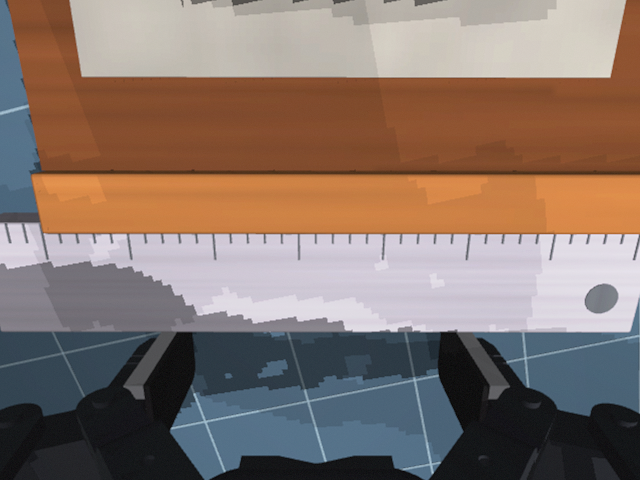

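```bash
python3 - <<'E'
import cv2
import numpy as np
a=cv2.imread("pics/w10.png")
l=a[155:255,10:140]; r=a[155:255,500:630]
cv2.imwrite("pics/w10z.png",np.vstack([cv2.resize(x,None,fx=3,fy=3,interpolation=cv2.INTER_CUBIC) if 0 else cv2.resize(x,(780,300),interpolation=cv2.INTER_CUBIC) for x in (l,r)])[:600])
E
```

```text
(no output)
```

View pics/w10z.png

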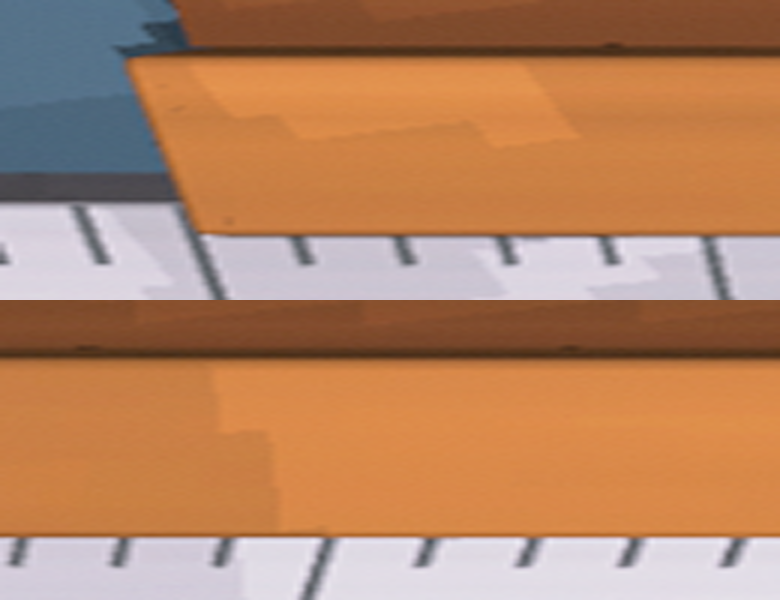

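```bash
python3 -m jog '[0,-0.3,0,0,0,0,0, 0,-0.5,0,0,0,0,0, 0,-0.5,0,0,0,0,0,0,-0.5,0,0,0,0,0]'; python3 -m jog '[0,0.6,0,0,0,0,0, 0,1.5,0,0,0,0,0, 0,2.6,0,0,0,0,0, 0,4,0,0,0,0,0, 0,4,-5,0,0,0,0, 0,4,-9,0,0,0,0, 0,2,-12,0,0,0,0,0,2,-12,0,0,0,0, 0,2,-12,0,0,0,0]'; python3 snap.py wrist w11
```

```text
clock: 14.55
position: [0.5532, -0.0089, -0.0095]
ee_rot: [-0.09, 0.074, 0.703, -0.702]
contact_force: [-19.9, 4.2, 16.1]
width: 0.0852
clock: 15.68
position: [0.5431, -0.0064, 0.1104]
ee_rot: [-0.082, 0.081, 0.702, -0.702]
contact_force: [-0.5, -0.5, -0.2]
width: 0.0855
15.675 [ 0.5431 -0.0064  0.1104] [-0.5 -0.5 -0.2] 0.08550149013373491
```

View pics/w11.png

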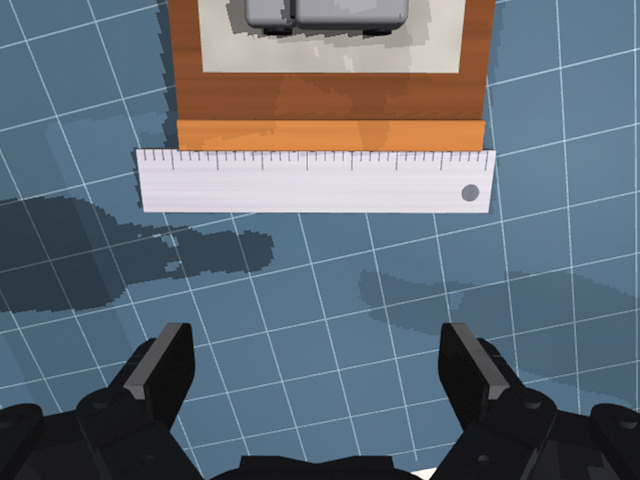

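```bash
python3 -m jog '[0,5,3,0,0,0,0, 0,5,3,0,0,0,0, 0,5,3,0,0,0,0, 0,5,3,0,0,0,0]'; python3 snap.py wrist w12; python3 - <<'E'
import cv2
a=cv2.imread("pics/w12.png"); cv2.imwrite("pics/w12z.png",cv2.resize(a[0:220,:],(800,550),interpolation=cv2.INTER_CUBIC))
E
```

```text
clock: 16.23
position: [0.4974, 0.0046, 0.0816]
ee_rot: [-0.081, 0.082, 0.702, -0.702]
contact_force: [0.7, 0.4, 0.1]
width: 0.0854
16.225 [0.4974 0.0046 0.0816] [0.7 0.4 0.1] 0.08542620884165829
```

View pics/w12z.png

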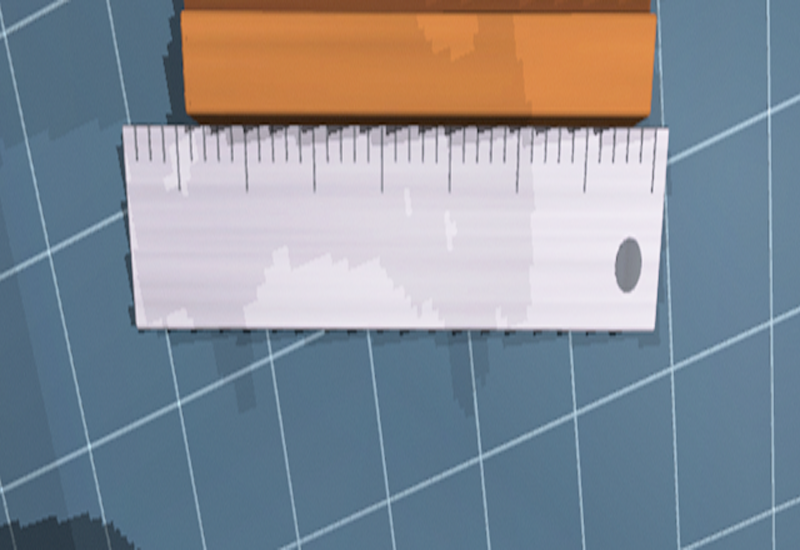

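```bash
cat > edge.py <<'E'
from h import *
import sys
n=sys.argv[1]; W=load(n); g=cv2.GaussianBlur(cv2.cvtColor(cv2.imread(f"pics/{n}.png"),cv2.COLOR_BGR2LAB)[:,:,2 if 0 else 0],(0,0),.7).astype(float)
def edge(name,x0,x1,y0,y1,z,sign):
    P=[]
    for x in range(x0,x1,3):
        d=sign*np.diff(g[y0:y1,x]); i=int(np.argmax(d)); 
        if 0<i<len(d)-1:
            a,b,c=d[i-1:i+2]; i=i+.5*(a-c)/(a-2*b+c+1e-9)
        P.append((x,y0+i+.5))
    P=np.array(P); k=np.polyfit(*P.T,1)
    for _ in range(3):
        r=P[:,1]-np.polyval(k,P[:,0]); m=abs(r)<max(.5,1.5*np.median(abs(r))); k=np.polyfit(*P[m].T,1)
    Q=[tob(onz(W,(x,np.polyval(k,x)),z)) for x in (x0,x1)]
    v=Q[0]-Q[1]; print(name,"n",m.sum(),"rows",np.polyval(k,[x0,x1]).round(2),"base x",Q[0][0].round(4),Q[1][0].round(4),"y",Q[0][1].round(4),Q[1][1].round(4),"yaw",round(-np.arctan2(v[0],v[1]),4))
E
cat > e12.py <<'E'
import sys; sys.argv=["e","w12"]
from edge import *
edge("SE rear",115,515,125,138,.014,-1)
edge("SE front",115,145,44,56,.014,1)
edge("strip rear top",155,515,42,50,.026,-1)
edge("strip front top",155,515,2,9,.026,1)
E
python3 e12.py
```

```text
SE rear n 134 rows [130.5  131.51] base x -0.0966 -0.097 y 0.104 -0.0882 yaw -0.0021
SE front n 10 rows [50.07 49.65] base x -0.0613 -0.0611 y 0.099 0.0853 yaw 0.0131
strip rear top n 120 rows [45.02 45.92] base x -0.0608 -0.0611 y 0.0763 -0.0777 yaw -0.002
strip front top n 120 rows [4.31 5.34] base x -0.0454 -0.0457 y 0.0746 -0.0755 yaw -0.0022
```

```bash
cat > e11.py <<'E'
import sys; sys.argv=["e","w11"]
from edge import *
edge("SE rear",150,488,205,218,.014,-1)
edge("strip rear",185,480,145,156,.026,1)
edge("strip front/base",185,480,112,127,.026,1)
edge("plate",210,455,65,80,.02,-1)
E
python3 e11.py
```

```text
SE rear n 112 rows [211.67 212.53] base x -0.0965 -0.097 y 0.1032 -0.0923 yaw -0.0023
strip rear n 84 rows [151.04 151.98] base x -0.0611 -0.0615 y 0.0761 -0.079 yaw -0.0027
strip front/base n 99 rows [119.86 120.18] base x -0.0454 -0.0455 y 0.0746 -0.0771 yaw -0.0006
plate n 82 rows [71.88 72.41] base x -0.022 -0.0222 y 0.0614 -0.0638 yaw -0.0016
```

```bash
python3 -m jog '[0,8,-6,0,0,0,0, 0,14,-10,0,0,0,0, 0,14,-10,0,0,0,0, 0,14,-10,0,0,0,0, 0,14,-10,0,0,0,0]'; python3 snap.py scene s13; python3 - <<'E'
import cv2
a=cv2.imread("pics/s13.png"); cv2.imwrite("pics/s13z.png",cv2.resize(a[230:370,200:400],(800,560),interpolation=cv2.INTER_CUBIC))
E
```

```text
clock: 16.9
position: [0.361, 0.0368, 0.1818]
ee_rot: [-0.081, 0.083, 0.702, -0.702]
contact_force: [0.7, -0.3, 0.3]
width: 0.0855
16.9 [0.361  0.0368 0.1818] [ 0.7 -0.3  0.3] 0.08554891646903336
```

View pics/s13z.png

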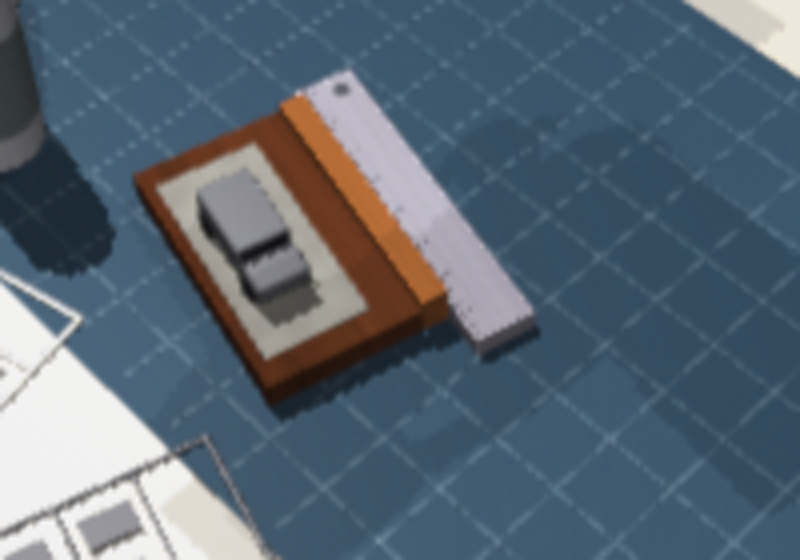

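View pics/s13.png

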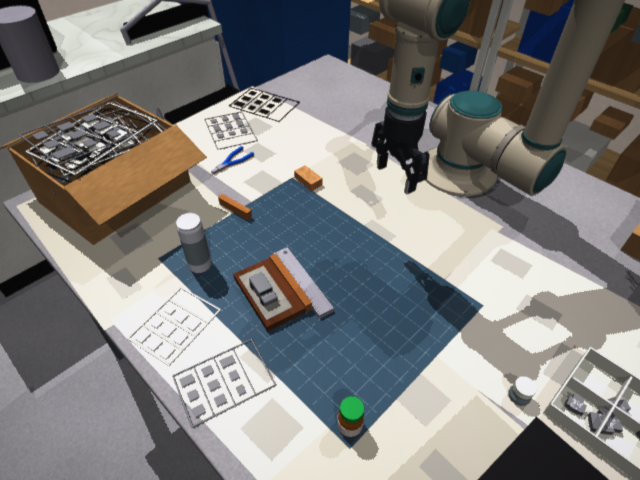

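Base, strip and straightedge sit tight together at about (285,285), strip ends level with the base; the other objects are where they were and the arm is clear.

```bash
python3 -c "
from rig import *
print(sign_off())"
```

```text
the job is handed in; nothing more can be done
None
```

I stood the long strip in the lane, level with the base's ends. I then pushed the straightedge up behind it with the open fingers, pressing with about 20 N at the end, and backed the arm clear. I handed the job in at about 17 s; no verdict is reported.

| Last check (wrist camera, base frame) | Measured | Allowed |
|---|---|---|
| Strip centre x | about -53 mm | -55.2 to -50.5 mm |
| Strip ends against base ends | within about 1 mm | 7 mm |
| Straightedge centre x | about -79 mm | -82.5 to -76 mm |
| Straightedge off centre | about 6 mm | 27 mm |
| Angle to the base, both | within about 0.002 rad | 0.018 rad |

- **Seams:** no gap was visible along either one.
- **Other objects:** they looked unmoved in the last scene picture. I compared by eye and did not measure them.
- **Accuracy:** the camera calibration is only good to about 2 mm, which is as large as the margin on the strip's and straightedge's x. The firm stop at the expected depth when I pressed is the stronger evidence that both are tight.
- **Disagreements:** no check failed. The strip's top height triangulated at 21–24 mm instead of 26 mm, and its front edge gave -0.0006 rad in one view and -0.0022 in another.

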